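# Snug the dough sheeter's oil plug and swing its guard over

## Robot

A 7-joint arm with a two-finger parallel gripper is mounted at the origin on the work surface. World frame = base frame: x ahead of the robot, y to its left, z up, the work surface at z = 0. Lengths are in m, angles in rad, forces in N, time in s.
With the tool pointing down it reaches from about 0.35 to 0.9 m from the base axis. Payload 7.2 kg.
Tool frame: the origin (TCP) lies between the finger pads; the fingertips stand 22 mm ahead of it and the grasp point (between the pads) lies 3 mm ahead of it; z points along the fingers, y is the line along which they close (so a half turn about z gives the same grasp; the last joint's range is limited). The gripper opens to 88 mm and grips with 3 to 60 N. Pads are 20 mm wide; open, the fingers measure 115 mm over their backs; the gripper's body (75 mm by 178 mm) begins 61 mm behind the grasp point.
Start: joints at [1.036, 0.411, -0.013, 1.596, 0.006, 1.134, -0.082], TCP at [0.281, -0.558, 0.245] pointing down, gripper open.
Joint ranges: [-2.95, 2.95], [-0.29, 1.99], [-1.47, 1.44], [0.14, 2.54], [-1.03, 4.17], [0.13, 1.85], [-2.86, 2.86]. Speed limits (rad/s): [2.39, 2.39, 3.01, 3.01, 3.14, 3.14, 3.14].

## Interface

Orientations are given as a unit quaternion [w, x, y, z].
In Python, from rig import goto, move_l, movej, grip, sleep, solve_ik, snapshot, camera_model, Unreachable, close_job, cut_out, read_clock, read_joint_pos, read_joint_vel, read_tau, read_position, read_tcp_rot, read_force, read_ft_torque, read_grip_width, read_grip_force gives the robot as it stands. Calls block until the motion is done:
- goto(position, orientation): joint-space move of the TCP to a pose.
- move_l(position, rot=None, feed=0.15): straight line of the TCP; rot=None keeps the orientation; feed is the mean speed in m/s.
- movej(angles): joint-space move.
- grip(opening): opening from 0.0 (shut) to 1.0 (fully open); the grip force is fixed at half the most; returns when the fingers have stopped.
- sleep(seconds).
- solve_ik(position, orientation): joint angles nearest the present ones, or None.
- snapshot(name): name is "scene" or "top" or "wrist"; returns the picture (480x640x3 uint8, red, green, blue); there is no depth.
- camera_model(name): a dict with "intrinsics" (3x3 intrinsics, pixels), "k1" (the pictures are not rectified: a ray, as slopes to the right and down, at radius r is drawn at 1 + k1 r^2 times it, then the intrinsics apply), "pose" (4x4, takes a point from camera to world coordinates); the wrist camera has in their place "hand_eye" (4x4, takes a point from camera to tool coordinates, whose origin is the TCP and whose axes are the flange's). Camera axes: x right, y down, z forward; pixel columns grow to the right and rows downward; lengths in m; the calibration is good to about 2 mm. A picture is of the moment at which its call begins: read the wrist's pose just before it. camera_model takes no time and is no camera call.
A pose or a line that the arm cannot do raises Unreachable and nothing moves.
- close_job(): hands the job in; it is judged then, once.
Trained networks look in the newest picture that a camera, given by its name, has taken for a name from the list of things; names that differ only in an ending like _2 or _b are one class to them, and where a whole thing is asked for, a point or a joint stands for the part that bears it (a point fixed in the world has none). Each returns a list of dicts, best first, with "p" (0 to 1); they miss things now and then, are a little off and sometimes report something else, mostly with a low value. They report only what shows in the picture. A call takes as long as a camera call.
- cut_out(camera, name): "pixels" (480x640 bool, what is visible of it) and "at" ([row, column] in pixels, amid what is visible of it).
Readings, each from a call of its own:
- read_clock(): time.
- read_joint_pos(): joint angles.
- read_joint_vel(): joint speeds.
- read_tau(): joint torques, N m.
- read_position(): TCP position.
- read_tcp_rot(): TCP orientation.
- read_force(): force on the tool from outside, world axes, zero at the start.
- read_ft_torque(): the same for the moment, N m.
- read_grip_width(): opening from 0.0 (shut) to 1.0 (fully open).
- read_grip_force(): force on a finger pad.
Only numpy, scipy, OpenCV 4.12 (cv2) and the standard library are available. Lean on these libraries where they do the work, as an engineer would, in place of code of your own. Each camera call takes 0.05 s, during which the arm holds its last target. There are 200 camera calls.

## Task

The brass square-headed oil plug on top of the dough sheeter's gear case has only been started by hand. Screw it in clockwise until its tapered thread goes snug, without overtightening it, then swing the orange guard all the way over it and let go. Leave everything else on the table where it is.

Things in the scene. Friction and masses are not known exactly. Their poses are not given: they have to be found in the camera images.
- sheeter: Tabletop dough sheeter, fixed. Origin on the table straight under the plug's vertical axis, z up. White gear case x -80 to 120, y -70 to 100 mm, top at z 150; on it round the plug a steel boss 44 mm across (top at z 162). Rollers and trays at y 100 to 430 mm, up to z 190. The guard's pivot post, 16 mm thick, stands at x 85, y 0.
- plug: Brass plug already started in the boss. Origin: centre of the top of its square head, on the vertical axis, 198 mm above the table. Head 24 x 24 mm, flats across its own x and y, 26 mm tall, on a round neck 24 mm thick, 10 mm high, on which it gives springily (3 N m per rad). Clockwise from above tightens: 0.6 to 2.2 rad are left before the taper bites, and the head's angle does not tell how much.
- plug_tip (a point): Tip of the plug's tapered thread, hidden in the case on the plug's axis, 130 mm above the table. The free run takes under 0.06 N m; at the bite resistance jumps to 0.30 N m, then grows 1.3 N m per rad with no stop, drawing the tip down 4 mm per rad; the plug stays as left. Snug from 0.04 rad past the bite (0.35 N m, 0.16 mm), spoiled at 0.22 rad (0.59 N m, 0.88 mm). Aim for 0.40 to 0.45 N m, slowly.
- guard (a joint): Swing of the orange guard about its vertical pivot post, rad: 0 when it is fully over the plug (against its stop), growing as it swings open, counterclockwise from above; it starts open at 1.3 to 1.8 and stays where it is left (about 0.06 N m of friction).
- guard_knob (a point): Centre of the top of the guard's upright black knob, 16 mm thick, 36 mm tall, top 245 mm above the table. It stands on the guard's orange disc (52 mm across, 6 mm thick, top 209 mm above the table), 85 mm from the pivot axis. With the guard closed it is straight above the plug.
- oil_bottle: bystander: bottle of food-grade oil, 56 mm across, 140 mm tall, yellow cap, stands beside the sheeter; origin at the middle of its underside
- spare_plug: bystander: a spare brass plug standing on its square head, 24 mm square, 50 mm tall; not to be used; origin at the middle of its underside
- rolling_pin: bystander: wooden rolling pin with orange handles, 54 mm thick, 410 mm long along its y; origin at the middle of its underside
- spice_jar: bystander: jar with a red lid, 60 mm across, 100 mm tall; origin at the middle of its underside
- cup: bystander: steel cup, 80 mm across, 80 mm tall; origin at the middle of its underside
- spoon: bystander: metal spoon with a wooden handle, lying flat, about 200 mm long; origin at the middle of its underside

How it is judged:
By the outcome, as a careful person would: the job done as asked, in the order asked, and still so for the second after the job is handed in, with the robot touching nothing.
It also fails if it takes over 70 s, if anything falls off the work surface, if the arm or the gripper's body presses on something with over 40 N, if the wrist force passes 120 N, or if a joint passes its speed limit or range.

## Working session

There is one attempt and no reset: what is moved stays moved. The work goes in short steps, each a Python script; the robot and the scene stay as the last script left them, time stands still between calls to the robot, and variables do not carry over. Pictures are saved under pics/ and viewed, at most 10 in all, crops included, and the job is handed in when it is done.

```bash
ls; mkdir -p pics; cat > h.py <<'E'
import numpy as np, cv2
from rig import *
from scipy.spatial.transform import Rotation as R
def q2R(q): return R.from_quat(np.r_[q[1:],q[0]]).as_matrix()
def pose(cam):
    m=camera_model(cam)
    if cam!="wrist": return m, np.array(m["pose"])
    T=np.eye(4); T[:3,:3]=q2R(np.array(read_tcp_rot())); T[:3,3]=read_position()
    return m, T@np.array(m["hand_eye"])
def ray(m,P,uv):
    K=np.array(m["intrinsics"]); d=cv2.undistortPoints(np.array([[uv]],float),K,np.array([m["k1"],0,0,0.]))[0,0]
    return P[:3,3], P[:3,:3]@np.r_[d,1]
def at_z(m,P,uv,z):
    o,d=ray(m,P,uv); return o+d*(z-o[2])/d[2]
def proj(m,P,X):
    T=np.linalg.inv(P); X=np.atleast_2d(X)
    return cv2.projectPoints(X,cv2.Rodrigues(T[:3,:3])[0],T[:3,3],np.array(m["intrinsics"]),np.array([m["k1"],0,0,0.]))[0][:,0]
def snap(cam,name):
    m,P=pose(cam); im=snapshot(cam); cv2.imwrite(f"pics/{name}.png",im[:,:,::-1]); return im,m,P
E
python3 - <<'E'
from h import *
print(read_tcp_rot(),read_clock())
for c in("top","scene"):
    im,m,P=snap(c,c+"0"); print(c,P.round(3).tolist(),m["k1"])
    for n in("plug","guard_knob","guard","sheeter","oil_bottle","spare_plug"):
        for r in cut_out(c,n)[:2]:
            v,u=r["at"]; ys,xs=np.nonzero(r["pixels"])
            z={"plug":.198,"guard_knob":.245,"guard":.209,"sheeter":.15}.get(n,.05)
            print(n,round(r["p"],2),(round(u),round(v)),len(ys),(xs.min(),ys.min(),xs.max(),ys.max()),at_z(m,P,(u,v),z).round(3))
a=cv2.imread("pics/top0.png");b=cv2.imread("pics/scene0.png")
E
```

```text
pics
[-7.40434669e-04  9.72884906e-01  2.31288487e-01 -2.18425997e-04] 0.0
top [[0.02, -0.982, 0.187, 0.32], [-1.0, -0.023, -0.011, -0.184], [0.015, -0.187, -0.982, 1.445], [0.0, 0.0, 0.0, 1.0]] 0.0044959754210552915
plug 0.66 (242, 248) 173 (np.int64(236), np.int64(241), np.int64(248), np.int64(254)) [ 0.533 -0.051  0.198]
guard_knob 0.68 (270, 201) 894 (np.int64(233), np.int64(186), np.int64(294), np.int64(211)) [ 0.62  -0.107  0.245]
guard 0.7 (318, 200) 140 (np.int64(311), np.int64(192), np.int64(323), np.int64(206)) [ 0.633 -0.202  0.209]
guard 0.61 (273, 202) 836 (np.int64(233), np.int64(186), np.int64(293), np.int64(210)) [ 0.627 -0.111  0.209]
sheeter 0.69 (157, 253) 25529 (np.int64(30), np.int64(186), np.int64(293), np.int64(319)) [0.527 0.131 0.15 ]
oil_bottle 0.82 (334, 250) 614 (np.int64(325), np.int64(238), np.int64(350), np.int64(267)) [ 0.559 -0.245  0.05 ]
scene [[0.539, 0.446, -0.715, 1.428], [0.842, -0.286, 0.457, -0.75], [-0.0, -0.848, -0.529, 0.817], [0.0, 0.0, 0.0, 1.0]] 0.0664482785062808
plug 0.64 (364, 208) 154 (np.int64(357), np.int64(202), np.int64(371), np.int64(215)) [ 0.552 -0.061  0.198]
guard_knob 0.91 (368, 224) 613 (np.int64(351), np.int64(213), np.int64(396), np.int64(238)) [ 0.674 -0.145  0.245]
guard 0.86 (367, 228) 630 (np.int64(351), np.int64(213), np.int64(397), np.int64(238)) [ 0.64  -0.12   0.209]
sheeter 0.93 (416, 225) 19937 (np.int64(317), np.int64(148), np.int64(524), np.int64(310)) [0.611 0.039 0.15 ]
oil_bottle 0.78 (292, 291) 1405 (np.int64(277), np.int64(255), np.int64(304), np.int64(318)) [ 0.556 -0.247  0.05 ]
oil_bottle 0.64 (231, 342) 1917 (np.int64(210), np.int64(318), np.int64(251), np.int64(373)) [ 0.63  -0.426  0.05 ]
spare_plug 0.51 (341, 328) 263 (np.int64(337), np.int64(315), np.int64(349), np.int64(339)) [ 0.709 -0.226  0.05 ]
spare_plug 0.29 (162, 286) 2339 (np.int64(131), np.int64(236), np.int64(194), np.int64(336)) [ 0.386 -0.472  0.05 ]
```

```bash
python3 - <<'E'
import cv2
a=cv2.imread("pics/top0.png")[130:400,140:440];b=cv2.imread("pics/scene0.png")[140:390,180:430]
a=cv2.resize(a,(400,360),interpolation=2);b=cv2.resize(b,(360,360),interpolation=2)
cv2.imwrite("pics/ab.png",cv2.hconcat([a,b]))
E
```

```text
(no output)
```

View pics/ab.png

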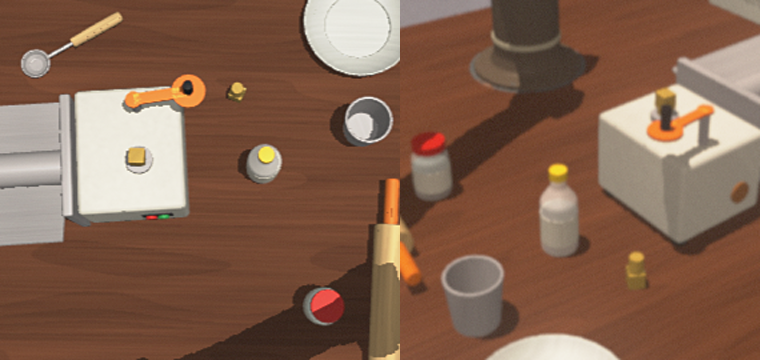

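The top view shows the plug head at about (242,248) on the boss. The guard is open, with its knob at about (281,196), and points to world −y from its pivot at about (238,205). The sheeter is nearly aligned with the world axes, and the bottle stands clear. Next I'll hover over the plug and look with the wrist camera.

```bash
cat >> h.py <<'E'
def down(a): return [0,float(np.cos(a/2)),float(np.sin(a/2)),0]
E
python3 - <<'E'
from h import *
print(np.round(camera_model("wrist")["hand_eye"],3).tolist())
for a in np.arange(-3,3.2,.5):
    q=solve_ik([.54,-.055,.36],down(a)); print(round(a,2),None if q is None else np.round(q,2))
goto([.54,-.055,.36],down(.5)); print(read_clock(),np.round(read_position(),4),np.round(read_joint_pos(),2), read_ft_torque(), read_force())
im,m,P=snap("wrist","w0")
for n in("plug","guard_knob","guard","sheeter"):
    for r in cut_out("wrist",n)[:2]:
        v,u=r["at"]; ys,xs=np.nonzero(r["pixels"])
        z={"plug":.198,"guard_knob":.245,"guard":.209,"sheeter":.15}.get(n)
        rc=cv2.minAreaRect(np.c_[xs,ys].astype(np.float32))
        print(n,round(r["p"],2),(round(u),round(v)),len(ys),(xs.min(),ys.min(),xs.max(),ys.max()),at_z(m,P,(u,v),z).round(4),rc)
E
```

```text
[[0.001, -0.97, -0.242, 0.066], [1.0, 0.001, 0.001, 0.001], [-0.001, -0.242, 0.97, -0.14], [0.0, 0.0, 0.0, 1.0]]
-3.0 [ 0.61  0.27 -0.75  1.59  0.19  1.35  1.55]
-2.5 [ 0.9   0.43 -1.23  1.57  0.41  1.43  1.86]
-2.0 [ 0.9   0.43 -1.23  1.57  0.41  1.43  2.36]
-1.5 [-0.93  0.37  1.27  1.68 -0.36  1.37 -2.67]
-1.0 [ 0.19  0.2  -0.21  1.61  0.04  1.33 -2.6 ]
-0.5 [ 0.24  0.21 -0.27  1.61  0.06  1.33 -2.11]
0.0 [ 0.29  0.21 -0.33  1.61  0.07  1.33 -1.63]
0.5 [ 0.32  0.22 -0.37  1.61  0.08  1.33 -1.13]
1.0 [ 0.39  0.23 -0.46  1.6   0.1   1.34 -0.65]
1.5 [ 0.46  0.24 -0.55  1.6   0.13  1.34 -0.18]
2.0 [ 0.53  0.25 -0.64  1.59  0.15  1.35  0.3 ]
2.5 [ 0.53  0.25 -0.64  1.59  0.16  1.35  0.8 ]
3.0 [ 0.58  0.26 -0.7   1.59  0.17  1.35  1.28]
2.775 [ 0.5399 -0.0563  0.3597] [ 0.32  0.22 -0.37  1.61  0.08  1.33 -1.13] [0.00680258 0.02167185 0.01241714] [0.04280625 0.15088766 0.22790717]
plug 0.84 (317, 225) 790 (np.int64(303), np.int64(209), np.int64(337), np.int64(243)) [ 0.541  -0.0478  0.198 ] ((320.5000305175781, 225.00003051757812), (27.72724151611328, 29.96331024169922), 26.56505012512207)
guard_knob 0.61 (434, 157) 5070 (np.int64(345), np.int64(122), np.int64(483), np.int64(201)) [ 0.6359 -0.0965  0.245 ] ((416.55523681640625, 150.67990112304688), (142.2800750732422, 63.6353645324707), 27.928979873657227)
guard 0.6 (438, 157) 4965 (np.int64(345), np.int64(123), np.int64(483), np.int64(202)) [ 0.6429 -0.1088  0.209 ] ((412.1313171386719, 163.39013671875), (142.33355712890625, 63.138710021972656), 9.841131210327148)
guard 0.45 (418, 390) 655 (np.int64(399), np.int64(380), np.int64(436), np.int64(401)) [ 0.4421 -0.2171  0.209 ] ((417.5, 390.5), (37.0, 21.0), 0.0)
sheeter 0.85 (191, 150) 88709 (np.int64(0), np.int64(0), np.int64(483), np.int64(301)) [0.5392 0.0965 0.15  ] ((210.92747497558594, 162.2885284423828), (513.3421020507812, 232.4805908203125), 22.249025344848633)
```

View pics/w0.png

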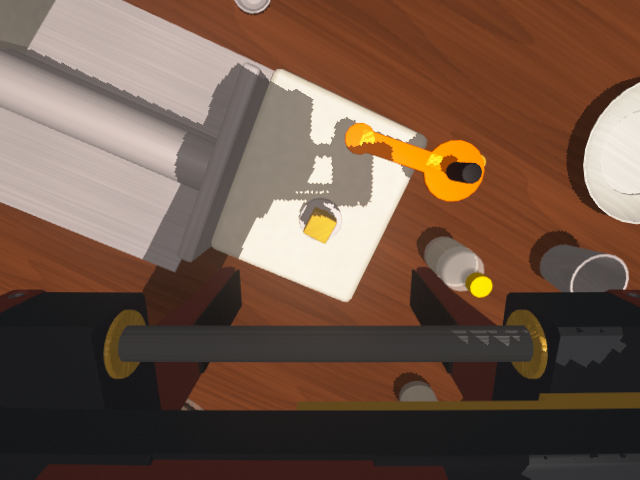

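The wrist view shows the plug's top face at about (320,224), the knob top at about (472,173) and the pivot at about (360,137). I'll take one closer look to fix the plug centre and head yaw, and work out the guard geometry from this picture.

```bash
python3 - <<'E'
from h import *
m,P=pose("wrist")
print("knob",at_z(m,P,(472,173),.245).round(4),"pivot",at_z(m,P,(358,136),.212).round(4))
d=np.array([np.cos(.5),np.sin(.5)])
goto([*(np.array([.541,-.051])-.03*d),.265],down(.5))
im,m,P=snap("wrist","w1")
r=cut_out("wrist","plug")[0]; print(r["p"],r["at"])
mask=cv2.dilate(r["pixels"].astype(np.uint8),np.ones((5,5)))>0
hsv=cv2.cvtColor(im,cv2.COLOR_RGB2HSV); ys,xs=np.nonzero(mask); 
v=hsv[...,2][r["pixels"]]; t,_=cv2.threshold(v.reshape(-1,1),0,255,cv2.THRESH_OTSU); print("otsu",t,np.percentile(v,[5,25,50,75,95]))
top=mask&(hsv[...,2]>t)&(hsv[...,1]>120)
n,l,s,c=cv2.connectedComponentsWithStats(top.astype(np.uint8)); k=1+np.argmax(s[1:,4]); top=l==k
ys,xs=np.nonzero(top)
W=np.array([at_z(m,P,(x,y),.198)[:2] for x,y in zip(xs,ys)])
rc=cv2.minAreaRect((W*1000).astype(np.float32)); print("top rect mm",rc, W.mean(0).round(4),len(W))
v_=im.copy(); box=np.array([[*(p/1000),.198] for p in cv2.boxPoints(rc)]); pp=proj(m,P,box)
cv2.polylines(v_,[np.round(pp*1).astype(int)],True,(255,0,0),1)
x,y=map(int,pp.mean(0)); cv2.imwrite("pics/w1c.png",cv2.resize(v_[y-60:y+60,x-80:x+80,::-1],(640,480),interpolation=0)); print(x,y)
E
```

```text
knob [ 0.6401 -0.1265  0.245 ] pivot [ 0.6252 -0.0405  0.212 ]
0.8 [215.2, 322.1]
otsu 177.0 [102. 120. 122. 125. 246.]
top rect mm ((540.3681030273438, -60.001258850097656), (22.558483123779297, 5.623080730438232), 3.0238113403320312) [ 0.5418 -0.0603] 240
335 223
```

View pics/w1c.png

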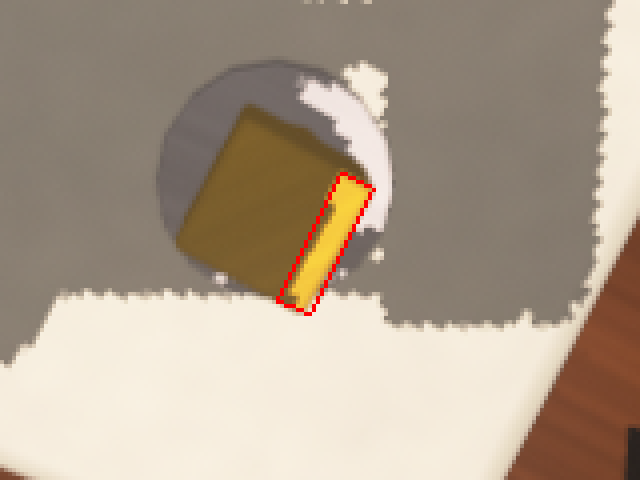

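The crop shows the head half in the gripper's shadow. Its top-face corners in crop pixels are about (178,242), (312,315), (372,186) and (243,105). I'll convert those to world positions.

```bash
python3 - <<'E'
from h import *
m,P=pose("wrist")
W=np.array([at_z(m,P,(255+a/4-.4,163+b/4-.4),.198)[:2] for a,b in [(178,242),(312,315),(372,186),(243,105)]])
print(W.round(4),W.mean(0))
for i in range(4):
    e=W[(i+1)%4]-W[i]; print(np.linalg.norm(e)*1e3, np.degrees(np.arctan2(e[1],e[0])))
c=W.mean(0)
for a in (0.05,.05+np.pi/2):
  for z in(.27,.189):
    print(a,z,np.round(solve_ik([*c,z],down(a)),2))
print(read_clock())
E
```

```text
[[ 0.5309 -0.0393]
 [ 0.5306 -0.0637]
 [ 0.5534 -0.0618]
 [ 0.5548 -0.0381]] [ 0.54242133 -0.05071381]
24.39669582321108 -90.55605071838043
22.827414963253695 4.65982148330958
23.768189415254927 86.64658931386457
23.934932347156533 -177.15873127427506
0.05 0.27 [ 0.25  0.27 -0.3   1.74  0.09  1.14 -1.6 ]
0.05 0.189 [ 0.24  0.35 -0.3   1.84  0.12  0.97 -1.63]
1.6207963267948966 0.27 [ 0.43  0.3  -0.53  1.73  0.17  1.15 -0.1 ]
1.6207963267948966 0.189 [ 0.42  0.38 -0.52  1.83  0.23  0.99 -0.15]
3.6083
```

```bash
python3 - <<'E'
from h import *
c=[.5424,-.0507]; q=down(.025)
goto([*c,.27],q); sleep(.3)
f=lambda s:print(s,round(read_clock(),2),np.round(read_position(),4),"F",np.round(read_force(),2),"M",np.round(read_ft_torque(),3),"w",round(read_grip_width()*88,1),"gf",round(read_grip_force(),1))
for i in range(3): f("free")
move_l([*c,.190],feed=.06); sleep(.2); f("down")
grip(0.0); sleep(.3); f("gripped"); sleep(.2); f("gripped")
q=np.array(read_joint_pos()); print(q.round(3))
t=read_clock(); q[6]+=.04; movej(q); print("dt",read_clock()-t); f("+.04"); print(np.round(read_joint_pos(),3), read_tcp_rot())
E
```

```text
free 4.45 [ 0.5422 -0.051   0.2701] F [-0.5   0.03 -0.71] M [0.002 0.026 0.042] w 88.0 gf 0.0
free 4.45 [ 0.5422 -0.051   0.2701] F [-0.5   0.03 -0.71] M [0.002 0.026 0.042] w 88.0 gf 0.0
free 4.45 [ 0.5422 -0.051   0.2701] F [-0.5   0.03 -0.71] M [0.002 0.026 0.042] w 88.0 gf 0.0
down 6.13 [ 0.5425 -0.0507  0.1902] F [ 0.25 -0.17 -0.65] M [ 0.055  0.02  -0.03 ] w 87.9 gf 0.0
gripped 7.43 [ 0.5424 -0.0505  0.19  ] F [ 0.55  1.82 -0.33] M [ 0.284  0.145 -0.013] w 24.0 gf 29.9
gripped 7.63 [ 0.5424 -0.0506  0.19  ] F [-0.74  2.15  0.9 ] M [0.352 0.096 0.003] w 24.0 gf 29.9
[ 0.238  0.35  -0.294  1.84   0.12   0.969 -1.653]
dt 0.25
+.04 7.88 [ 0.5424 -0.0504  0.19  ] F [-0.25  2.02  1.03] M [ 0.432  0.052 -0.059] w 23.7 gf 29.9
[ 0.238  0.35  -0.294  1.84   0.12   0.969 -1.614] [-1.40998715e-04  9.99484173e-01  3.21149297e-02  4.76614996e-06]
```

Increasing q7 turned the head counterclockwise by 0.04 rad. That's harmless in the free run, but clockwise is −q7. I'll release, rise and spin q7 by +π so there's travel, then regrip and turn clockwise while monitoring torque.

```bash
cat >> h.py <<'E'
def meas(n=6,dt=.03):
    F=[];M=[]
    for _ in range(n): F.append(read_force());M.append(read_ft_torque());sleep(dt)
    return np.mean(F,0),np.mean(M,0),np.std(M,0)[2]
E
python3 - <<'E'
from h import *
def f(s,n=6):
    F,M,sd=meas(n); print(s,round(read_clock(),2),"F",F.round(2),"M",M.round(3),round(sd,3),"w",round(read_grip_width()*88,1)); return M[2]
grip(0.6); p=np.array(read_position()); p[2]=.27; move_l(p,feed=.12)
q=np.array(read_joint_pos()); q[6]+=np.pi; movej(q); print(read_clock(),q.round(2))
f("free",10)
p=[.5424,-.0505,.190]; move_l(p,feed=.08); M0=f("down",10)
grip(0.0); f("gripped",10)
q=np.array(read_joint_pos())
for i in range(4):
    q[6]-=.05; movej(q); f(f"-{.05*(i+1):.2f}",5)
print(read_tcp_rot(),read_position())
E
```

```text
11.9917 [ 0.25  0.27 -0.3   1.74  0.09  1.14  1.56]
free 12.32 F [-0.01 -0.54 -0.32] M [ 0.087 -0.137  0.005] 0.027 w 52.7
down 13.8 F [ 0.1   0.04 -0.1 ] M [ 0.069 -0.144 -0.006] 0.023 w 52.5
gripped 14.69 F [-0.19  0.71 -0.17] M [ 0.285 -0.074 -0.029] 0.026 w 24.3
-0.05 15.11 F [-0.54  0.11  0.45] M [ 0.136 -0.087  0.001] 0.048 w 23.6
-0.10 15.53 F [-0.31 -0.06  0.19] M [-0.031 -0.092  0.038] 0.018 w 23.8
-0.15 15.94 F [ 0.1  -1.01  0.67] M [-0.293 -0.087  0.029] 0.035 w 24.2
-0.20 16.36 F [-0.31 -2.41  0.07] M [-0.585 -0.106  0.057] 0.044 w 23.8
[-4.90950897e-04  6.68790517e-02  9.97760968e-01 -4.20673037e-05] [ 0.54238819 -0.05067895  0.19001903]
```

```bash
cat > turn.py <<'E'
from h import *
import sys
step,stop,maxtot,n=map(float,sys.argv[1:5])
w=read_tcp_rot(); a=2*np.arctan2(w[2],w[1]); p=np.array(read_position()); a0=a; hist=[]
while a0-a<maxtot and read_clock()<45:
    F,M,sd=meas(int(n),.02); hist.append(M[2])
    print(round(read_clock(),1),round(a0-a,3),"F",F.round(1),"Mz",M[2].round(3),round(read_grip_width()*88,1))
    if M[2]>stop: break
    p[:2]+=np.clip(F[:2]*8e-5,-4e-4,4e-4)*(np.abs(F[:2])>.5)
    a-=step; q=solve_ik(p,down(a))
    if q is None: print("no ik");break
    if np.abs(np.array(q)-read_joint_pos()).max()>step+.08: print("ik jump",np.round(q,2),np.round(read_joint_pos(),2));break
    movej(q)
print(p.round(4),np.round(read_joint_pos(),2))
E
python3 turn.py .05 .18 1.0 4
```

```text
16.4 0.0 F [-0.3 -2.9 -0.1] Mz 0.046 23.8
16.7 0.05 F [-0.6 -2.5  0.5] Mz 0.001 23.6
17.1 0.1 F [-0.5 -2.   0.3] Mz 0.014 23.7
17.4 0.15 F [-0.9 -1.4  0.5] Mz 0.036 24.0
17.7 0.2 F [-0.9 -1.2  0.3] Mz 0.025 23.8
18.0 0.25 F [-0.5 -1.2  0.1] Mz 0.042 23.9
18.3 0.3 F [-0.8 -1.   0.2] Mz 0.019 23.6
18.6 0.35 F [-0.9 -1.2  0. ] Mz 0.021 24.0
19.0 0.4 F [-0.7 -0.9  0.7] Mz 0.031 23.9
19.3 0.45 F [-0.5 -1.4  0.8] Mz 0.03 24.1
19.6 0.5 F [-1.4 -1.9  0.4] Mz 0.029 24.2
19.9 0.55 F [-1.4 -1.3 -0.4] Mz 0.027 23.9
20.2 0.6 F [-0.8 -1.3 -0.1] Mz 0.008 24.2
20.5 0.65 F [-1.  -1.6  0.6] Mz 0.004 24.0
20.9 0.7 F [-1.2 -1.4  0.6] Mz 0.031 23.8
21.2 0.75 F [-1.4 -2.   0.4] Mz 0.027 23.9
21.5 0.8 F [-2.  -1.3  0.6] Mz 0.029 23.9
21.8 0.85 F [-1.9 -1.4  0.1] Mz -0.009 24.0
22.1 0.9 F [-1.8 -0.8  0.2] Mz 0.007 23.8
22.4 0.95 F [-1.2 -0.6 -0.1] Mz 0.031 23.9
22.8 1.0 F [-1.1  0.3 -0.2] Mz 0.114 23.9
[ 0.5407 -0.053   0.19  ] [ 0.08  0.33 -0.09  1.85  0.04  0.96  0.36]
```

```bash
python3 turn.py .02 .405 0.5 10
```

```text
23.2 0.0 F [-1.5  0.1 -0.1] Mz 0.228 24.0
23.6 0.02 F [-1.  -0.2 -0.5] Mz 0.288 24.3
24.0 0.04 F [-0.5 -0.9 -0.8] Mz 0.294 24.1
24.4 0.06 F [-0.4 -0.5 -0.8] Mz 0.308 23.8
24.8 0.08 F [-0.6 -0.7 -0.5] Mz 0.332 23.8
25.3 0.1 F [-1.  -0.5 -0.4] Mz 0.36 23.8
25.7 0.12 F [-0.7 -0.4 -0.5] Mz 0.381 23.5
26.1 0.14 F [-0.5 -0.1 -0.3] Mz 0.413 23.6
[ 0.5403 -0.0531  0.19  ] [ 0.06  0.33 -0.06  1.86  0.03  0.96  0.23]
```

Torque rose from the bite at 0.30 to 0.413 N m over about 0.1 rad, so the plug is snug. I'll release it, rise, and look at the knob.

```bash
python3 - <<'E'
from h import *
grip(0.4); p=np.array(read_position()); p[2]=.34; move_l(p,feed=.15)
goto([.640,-.1265,.33],down(1.74)); print(read_clock(),np.round(read_joint_pos(),2))
im,m,P=snap("wrist","w2")
print(proj(m,P,[[.640,-.1265,.245],[.6252,-.0405,.212],[.5403,-.0531,.198]]).round())
for n in("plug","guard_knob"):
    r=cut_out("wrist",n); 
    if r: r=r[0]; ys,xs=np.nonzero(r["pixels"]); print(n,r["p"],r["at"],xs.min(),xs.max(),ys.min(),ys.max())
cv2.imwrite("pics/w2v.png",im[:,:,::-1])
E
```

```text
28.225 [ 0.12  0.41  0.    1.4  -0.    1.33  0.29]
[[325. 253.]
 [325. 125.]
 [213. 124.]]
plug 0.76 [124.6, 214.5] 195 241 103 142
guard_knob 0.84 [220.4, 326.7] 293 358 112 272
```

View pics/w2v.png

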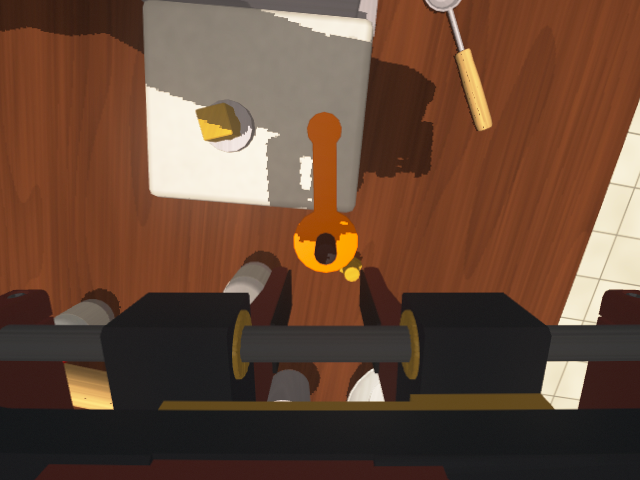

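The picture agrees with the numbers: knob top at about (325,255), pivot at (324,130), head at (215,122). I'll cage the knob loosely and sweep the arc, stopping on force.

```bash
cat > swing.py <<'E'
from h import *
pv=np.array([.6252,-.0405]); Rr=.0855; z=.237
grip(.32)
psi=-1.40; end=np.arctan2(-.0531+.0405,.5403-.6252)   # ~-2.99
move_l([*(pv+Rr*np.array([np.cos(psi),np.sin(psi)])),z],rot=down(psi+np.pi),feed=.08)
F0,M0,_=meas(8); print(read_clock(),F0.round(2),M0.round(2),end)
while psi>end-.16:
    psi-=.05 if psi>end+.12 else .02
    q=solve_ik([*(pv+Rr*np.array([np.cos(psi),np.sin(psi)])),z],down(psi+np.pi))
    if q is None or np.abs(np.array(q)-read_joint_pos()).max()>.3: print("ik",q); break
    movej(q); F,M,_=meas(2,.02); F=F-F0
    t=np.array([np.sin(psi),-np.cos(psi)]); ft=F[:2]@t; fr=F[:2]@[np.cos(psi),np.sin(psi)]
    print(round(read_clock(),1),round(psi-end,3),"ft",ft.round(1),"fr",fr.round(1),"Fz",F[2].round(1))
    if np.abs(F).max()>8 or (ft<-5): print("stop");break
E
python3 swing.py
```

```text
30.3167 [ 0.02 -0.06  0.02] [-0.02 -0.09  0.  ] -2.994258183467587
30.6 1.544 ft -0.2 fr -0.2 Fz -0.4
30.9 1.494 ft -0.1 fr 0.2 Fz 0.1
31.2 1.444 ft 0.3 fr -0.2 Fz -0.3
31.4 1.394 ft 0.2 fr -0.1 Fz -0.2
31.7 1.344 ft 0.1 fr -0.1 Fz 0.4
32.0 1.294 ft -0.0 fr 0.6 Fz 0.3
32.3 1.244 ft -0.0 fr 0.2 Fz -0.4
32.6 1.194 ft -0.1 fr -0.2 Fz 0.0
32.9 1.144 ft 0.4 fr 0.3 Fz -0.2
33.1 1.094 ft 0.1 fr -0.5 Fz 0.0
33.4 1.044 ft 0.1 fr -0.3 Fz 0.5
33.7 0.994 ft -0.1 fr -0.5 Fz -0.2
34.0 0.944 ft -0.1 fr -0.9 Fz 0.3
34.3 0.894 ft 0.1 fr -0.1 Fz -0.1
34.6 0.844 ft 0.4 fr 0.1 Fz -0.4
34.9 0.794 ft -0.3 fr 0.4 Fz -0.1
35.1 0.744 ft 0.1 fr 0.1 Fz 0.1
35.4 0.694 ft 0.2 fr 0.5 Fz 0.2
35.7 0.644 ft 0.0 fr -0.6 Fz 0.1
36.0 0.594 ft -0.0 fr -0.4 Fz 0.1
36.3 0.544 ft -0.2 fr 0.5 Fz 0.7
36.5 0.494 ft 0.3 fr -0.2 Fz -0.2
36.8 0.444 ft -0.1 fr -0.3 Fz 0.3
37.1 0.394 ft -0.1 fr 0.1 Fz -0.1
37.4 0.344 ft -0.3 fr -0.0 Fz -0.2
37.7 0.294 ft -0.0 fr -0.7 Fz 0.1
38.0 0.244 ft -0.5 fr -0.4 Fz -0.5
38.2 0.194 ft 0.3 fr 0.7 Fz 0.1
38.5 0.144 ft -0.1 fr 0.3 Fz 0.1
38.8 0.094 ft -0.0 fr -0.5 Fz -0.8
39.1 0.074 ft -0.3 fr -0.5 Fz 0.3
39.4 0.054 ft 0.3 fr 0.9 Fz -0.1
39.7 0.034 ft 0.4 fr 0.4 Fz -1.0
40.0 0.014 ft -0.1 fr -0.1 Fz -0.3
40.2 -0.006 ft -0.2 fr 0.9 Fz 1.1
40.5 -0.026 ft 0.1 fr 0.2 Fz -0.5
40.8 -0.046 ft 0.3 fr 0.3 Fz -0.4
41.1 -0.066 ft 0.1 fr 0.2 Fz 0.2
41.4 -0.086 ft 0.3 fr -0.3 Fz 0.2
41.6 -0.106 ft -1.3 fr -0.0 Fz -0.0
41.9 -0.126 ft -5.3 fr -2.0 Fz -1.8
stop
```

The stop was felt (−5.3 N against 0.7 N of friction). I'll open, lift clear and verify.

```bash
python3 - <<'E'
from h import *
grip(.6); p=np.array(read_position()); p[2]=.36; move_l(p,feed=.15)
d=np.array([np.cos(.15),np.sin(.15)]); goto([*(p[:2]-.06*d),.40],down(.15)); print(read_clock())
im,m,P=snap("wrist","w3"); print(proj(m,P,[[.5403,-.0531,.245],[.6252,-.0405,.212]]).round(), read_force())
b=snap("top","t3")[0]; 
cv2.imwrite("pics/v3.png",cv2.hconcat([cv2.resize(im[60:330,150:510],(400,300))[:,:,::-1],cv2.resize(b[130:400,140:500],(400,300))[:,:,::-1]]))
E
```

```text
43.875
[[337. 165.]
 [337.  66.]] [ 0.39337762 -0.05627841  0.23151958]
```

View pics/v3.png

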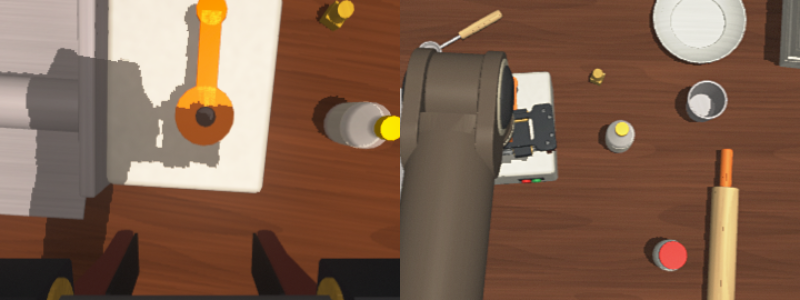

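The guard's disc hides the plug and the knob is at about (335,165), against (337,165) predicted for closed. The bystanders in view are where they were, so I'm handing in.

```bash
python3 -c "
from rig import *
print(close_job())"
```

```text
the job is handed in; nothing more can be done
None
```

The plug is screwed in snug at about 0.41 N m and the guard is swung over it to its stop and released; the job was handed in at about 44 s, with no verdict returned.

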